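# Set the banding wheel's speed by its edge thumbwheel and start it

### The job

Set the speed on the motorised banding wheel: with a fingertip on the ribbed edge wheel that stands out of the slot in its control panel, roll the wheel gently, stroke after stroke if need be, until the pointer under the clear cover stands in line with the set clip on the rail behind it. Do not push the wheel down into the panel or shift the clip. Only once the pointer is in line, press the round start key fully down and let it go, and leave the dish on the wheel head and everything round the machine where it stands.

Things in the scene. Friction and masses are not known exactly. Their poses are not given: they have to be found in the camera images.
- bander: motorised banding wheel, fixed. Origin under the centre of its console, on the table; x runs away to the wheel head, y left. Console 120 (x) x 200 (y), flat panel 60 mm high; on it, in mm: wheel slot (-26, 30), start key (-26, -62), scale with clear cover 22 x 96, 8 high at (26, 0), clip rail x = 46. Behind it the round wheel head, 150 across, top 68 high, centre (148, 0).
- wheel_slot (a point): centre of the slot (12 x 45 mm, long along y) at panel height, machine's axes. In it a black ribbed edge wheel, radius 22 mm, 9 mm wide, axis along the machine's x, its crown over this point, 6 to 14 mm above the panel: not measured, feel for it. A friction clutch holds its height: at about 10 N it slips down and stays down; 3 mm in all puts it out of mesh, and over 18 N spoils it.
- wheel (a joint): turn of the edge wheel, rad, -2.3 to 2.3; grows as its top is rolled to the machine's left (+y). 22 mm along the rim is 1 rad and moves the pointer 16 mm to +y. It stays where it is left. Turning takes about 1.5 N along the rim; a fingertip pressing with less than about 4 N may slip, so judge by the pointer.
- pointer_tip (a point): far end of the small black pointer (11 mm long along x, 3 mm wide) under the clear cover; it slides along the machine's y with the wheel. It cannot be touched. At the start it always lies on the right (-y) of the clip.
- clip_tip (a point): end of the tongue of the black set clip (body 8 x 10 x 10 mm on a rail behind the scale, tongue 3 mm wide pointing to the operator over the cover, top 11 mm above the panel); axes as the machine's. Its y is the setting wanted. Slides stiffly if knocked.
- start_key_top (a point): centre of the top of the round grey start key, 26 mm across, at its rest height.
- start_key (a joint): how far the start key is pressed, m; 0 out, 0.006 fully down; springs back; about 5 N presses it fully down.
- dish: small bisque dish, 72 mm across, 24 high, loose on the wheel head; origin under its centre. Leave alone.
- stamp: turned wooden stamp, 26 mm across, 60 high, standing to the left of the console; origin under its centre. Leave alone.
- jar_green: green test jar, 49 mm across, 64 high, standing to the right of the console; origin under its centre. Leave alone.
- tape: tape core, 64 mm across, 24 high, on the table to the right. Leave alone.
- beaker: pale beaker, 70 mm across, 78 high, on the table to the left. Leave alone.
- rib: wooden throwing rib, 43 x 83 x 6 mm, flat on the table to the right. Leave alone.

How it is judged:
By the outcome, as a careful person would: the job done as asked, in the order asked, and still so for the second after the job is handed in, with the robot touching nothing.
It also fails if it takes over 51 s, if anything falls off the work surface, if the arm or the gripper's body presses on something with over 40 N, if the wrist force passes 120 N, or if a joint passes its speed limit or range.

### The arm

A 6-joint arm with a two-finger parallel gripper is mounted at the origin on the work surface; the furniture and walls round the work are solid. World frame = base frame: x ahead of the robot, y to its left, z up, the work surface at z = 0. Lengths are in mm, angles in rad, forces in N, time in s.
With the tool pointing down it reaches from about 350 to 875 mm from the base axis. Payload 4.2 kg.
Tool frame: the origin (TCP) lies at the very end of the fingers, on their centre line; the grasp point (between the pads) lies arm.hold_point_z behind it (arm.hold_point_z is the distance from the TCP to the grasp point, in mm); y points along the fingers, x is the direction in which the jaws open and shut, and the axes are right-handed (so a half turn about y gives the same grasp; the last joint's range is limited). The gripper opens to 85 mm and grips with 20 to 120 N. Pads are 22 mm wide; open, the fingers measure 114 mm over their backs; the gripper's body (76 mm by 85 mm) begins 54 mm behind the grasp point. The pads swing forward as they close: fully open they stand 13 mm farther back than shut.
Start: joints at [1.396, 0.385, 0.008, 0, -1.194, -0.259], TCP at [262.668, 567.102, 231.312] pointing down, gripper open.
Joint ranges: [-3.14, 3.14], [-1.21, 2.06], [-1.07, 1.41], [-3.16, 2.05], [-2.99, -0.16], [-3.1, 3.1]. Speed limits (rad/s): [2.79, 2.79, 3.14, 3.14, 3.14, 3.14].

### API

Orientations are given as a unit quaternion [x, y, z, w].
In Python, from bench import arm gives the robot as it stands.
- The arm moves only by the shell command python3 -m creep 'ROWS'. ROWS is JSON, a list of rows, each a list of 3 entries, a list of its own where there are three numbers: the shift along the world's x, y, z in mm, then the turn, a rotation vector about the world's x, y, z in rad, then the gripper command: -1 is shut, 1 is fully open, values between are in proportion. In form: [[[dx, dy, dz], [wx, wy, wz], jaw], ...]. A call has 1 to 12 rows; each row is the pose to reach, as a shift and turn from the pose commanded when the call began; what a row does not reach only later rows make up. A row lasts 1/12 s, in which the tool goes at most 41.7 mm and 7.16 degrees, less where a joint would pass 70% of its speed; a pose out of reach is approached as far as the arm can. A call with a gripper value outside its range is refused whole. The fingers move at their own pace and stop on an object; the grip force is fixed at half the most. Time passes only in rows, so rows that repeat a pose let the fingers close. It gives the time, the measured TCP pose, the force and the opening at its end, in the units of the state.
- arm.read_state(): the state, without advancing time (a new reading comes with each control period).
- arm.get_image(name): name is "side" or "top" or "wrist"; returns (picture, depth): 420x560x3 uint8, red, green, blue; 420x560 float32, mm along the optical axis (not along the pixel's ray), 0 where there is no reading.
- arm.camera_params(name): a dict with "camera_matrix" (3x3 intrinsics, pixels), "extrinsics" (4x4, takes a point from world to camera coordinates); the wrist camera has in their place "T_tool_cam" (4x4, takes a point from camera to tool coordinates, whose origin is the TCP and whose axes are the tool frame's). Camera axes: x right, y down, z forward; pixel columns grow to the right and rows downward; lengths in mm; the calibration is good to about 2 mm. A picture is of the moment at which its call begins: read the wrist's pose just before it. camera_params takes no time and is no camera call.
- arm.job_done(): hands the job in, once; it reports no verdict.
The state is a dict: "clock": time; "joints": joint angles; "joint_vel": joint speeds; "joint_efforts": joint torques, N m; "position": TCP position; "ee_rot": TCP orientation; "contact_force": force on the tool from outside, world axes, zero at the start; "wrist_torque": the same for the moment, N m; "gripper_width": finger opening in mm.
Only numpy, scipy, OpenCV 4.12 (cv2) and the standard library are available. Lean on these libraries where they do the work, as an engineer would, in place of code of your own. Each camera call takes 0.05 s, during which the arm holds its last target.

## Working session

There is one attempt and no reset: what is moved stays moved. The work goes in short steps, Python scripts to look and compute and a shell command to move; the robot and the scene stay as the last step left them, time stands still between calls to the robot, and variables do not carry over. Pictures are saved under pics/ and viewed, and the job is handed in when it is done.

```bash
ls; mkdir -p pics; python3 - <<'E'
from bench import arm
import cv2,numpy as np
print(arm.read_state()); print(arm.hold_point_z)
for n in ("top","side"):
    p=arm.camera_params(n); print(n,p)
    im,d=arm.get_image(n); cv2.imwrite(f"pics/{n}0.png",im[:,:,::-1]); np.save(f"pics/{n}0.npy",d)
print(arm.camera_params("wrist"))
E
```

```text
pics
{'clock': 0.0, 'joints': array([ 1.39557629e+00,  3.85547343e-01,  6.58992580e-03, -4.67811294e-04,
       -1.19397396e+00, -2.58584643e-01]), 'joint_vel': array([ 6.85098882e-04, -6.29289856e-05,  7.85321236e-04,  1.93857907e-03,
       -4.99431994e-04, -1.71537575e-03]), 'joint_efforts': array([-2.95900090e-04, -3.92286551e+01,  1.88402975e+01,  4.18608204e+00,
       -4.67573424e-03, -8.35341183e-06]), 'position': array([262.4568623 , 566.57278715, 230.21771171]), 'ee_rot': array([ 0.38125413, -0.59546821,  0.59637114, -0.38000575]), 'contact_force': array([0.51334071, 0.3699235 , 0.15452949]), 'wrist_torque': array([ 0.03457246,  0.0078871 , -0.04320684]), 'gripper_width': 85.61713577445508}
18.700000000000003
top {'camera_matrix': array([[473.32981291,   0.        , 286.54139814],
       [  0.        , 473.32981291, 213.59701803],
       [  0.        ,   0.        ,   1.        ]]), 'extrinsics': array([[ 2.18583283e-02, -9.99573460e-01, -1.93677819e-02,
        -5.75558267e+01],
       [-9.94637245e-01, -1.97834186e-02, -1.01515358e-01,
         6.23057045e+02],
       [ 1
[... 524 characters left out ...]
       [-4.15349947e-01, -6.70293139e-01, -6.14972788e-01,
         1.40476280e+03],
       [ 0.00000000e+00,  0.00000000e+00,  0.00000000e+00,
         1.00000000e+00]])}
{'camera_matrix': array([[331.42151766,   0.        , 281.76285403],
       [  0.        , 331.42151766, 209.22281787],
       [  0.        ,   0.        ,   1.        ]]), 'T_tool_cam': array([[ 9.99998160e-01, -1.77206898e-03,  7.35094999e-04,
         4.47557698e-02],
       [-1.16857428e-03, -2.58742993e-01,  9.65945494e-01,
        -1.42685912e+02],
       [-1.52152136e-03, -9.65944576e-01, -2.58744588e-01,
         6.51989554e+01],
       [ 0.00000000e+00,  0.00000000e+00,  0.00000000e+00,
         1.00000000e+00]])}
```

View pics/top0.png

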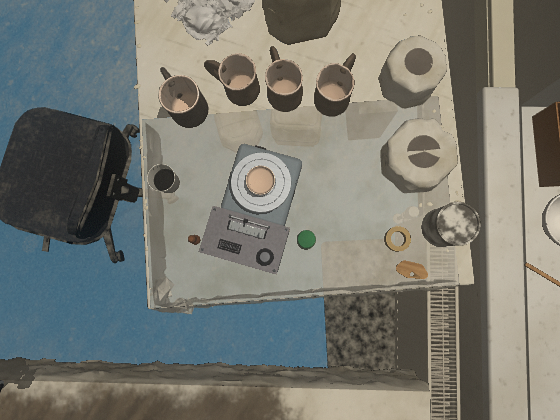

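View pics/side0.png

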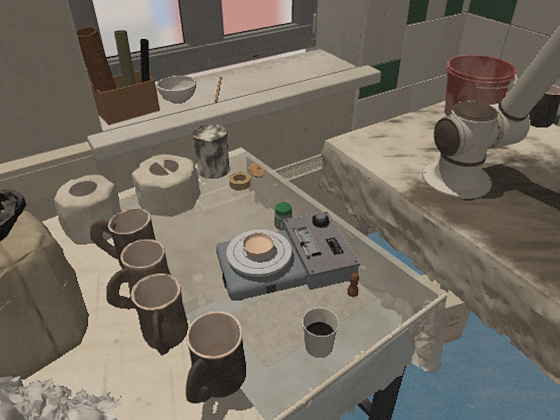

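```bash
python3 - <<'E'
import cv2
a=cv2.imread("pics/top0.png")[195:280,190:300]; cv2.imwrite("pics/topc.png",cv2.resize(a,None,fx=7,fy=7,interpolation=cv2.INTER_CUBIC))
a=cv2.imread("pics/side0.png")[200:300,280:360]; cv2.imwrite("pics/sidec.png",cv2.resize(a,None,fx=6,fy=6,interpolation=cv2.INTER_CUBIC))
E
```

```text
(no output)
```

View pics/topc.png

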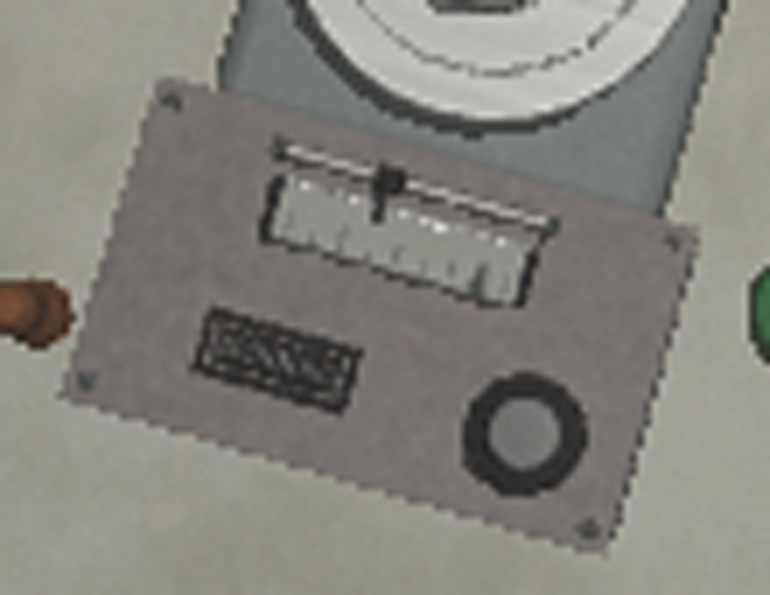

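View pics/sidec.png

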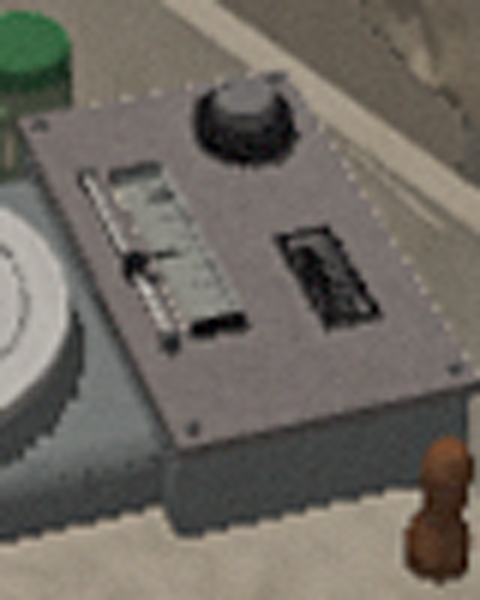

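```bash
cat > h.py <<'E'
import numpy as np,cv2
from scipy.spatial.transform import Rotation as R
from bench import arm
def cast(n,uv,z,st=None):
    p=arm.camera_params(n);K=p["camera_matrix"]
    if n=="wrist":
        T=np.eye(4);T[:3,:3]=R.from_quat(st["ee_rot"]).as_matrix();T[:3,3]=st["position"];M=T@p["T_tool_cam"]
    else: M=np.linalg.inv(p["extrinsics"])
    r=M[:3,:3]@np.linalg.inv(K)@np.array([uv[0],uv[1],1.])
    return M[:3,3]+r*(z-M[2,3])/r[2]
def proj(n,P,st=None):
    p=arm.camera_params(n);K=p["camera_matrix"]
    if n=="wrist":
        T=np.eye(4);T[:3,:3]=R.from_quat(st["ee_rot"]).as_matrix();T[:3,3]=st["position"];M=np.linalg.inv(T@p["T_tool_cam"])
    else: M=p["extrinsics"]
    q=K@(M[:3,:3]@np.asarray(P,float)+M[:3,3]); return q[:2]/q[2]
E
python3 - <<'E'
from h import *
print(R.from_quat(arm.read_state()["ee_rot"]).as_matrix().round(3))
tp=lambda u,v:(190+(u+.5)/7-.5,195+(v+.5)/7-.5)
sp=lambda u,v:(280+(u+.5)/6-.5,200+(v+.5)/6-.5)
C=[cast("top",tp(*c),60) for c in [(160,80),(697,232),(605,552),(62,395)]]
S=[cast("side",sp(*c),60) for c in [(180,447),(20,118),(280,72),(478,380)]]
for c in C,S:
    c=np.array(c);print(c.round(1),c.mean(0).round(1))
    ey=c[0]-c[1]+c[3]-c[2];print(np.linalg.norm(c[0]-c[1]),np.linalg.norm(c[0]-c[3]),"yaw",np.degrees(np.arctan2(-ey[0],ey[1])))
for n,u,z in [("clip",(385,215),71),("ptr",(480,275),62),("key",(525,433),75),("slot",(277,360),60)]:
    print(n,cast("top",tp(*u),z).round(1))
E
```

```text
[[-0.42  -0.001  0.907]
 [-0.907 -0.002 -0.42 ]
 [ 0.002 -1.     0.   ]]
[[636.5 139.2  60. ]
 [586.4 -52.3  60. ]
 [473.9 -22.6  60. ]
 [524.4 169.6  60. ]] [555.3  58.5  60. ]
198.02487746190755 116.10722303472296 yaw -14.686246373652486
[[638.9 142.7  60. ]
 [586.7 -48.9  60. ]
 [476.4 -16.3  60. ]
 [525.1 173.3  60. ]] [556.8  62.7  60. ]
198.56740364084658 117.8021860290051 yaw -14.836233061893708
clip [589.3  56.6  71. ]
ptr [569.5  23.5  62. ]
key [514.5   5.4  75. ]
slot [538.3  94.3  60. ]
```

```bash
python3 -m creep '[[[35,-60,0],[0,0,0.05],-1],[[70,-120,0],[0,0,0.1],-1],[[100,-160,0],[0,0,0.178],-1],[[120,-200,0],[0,0,0.178],-1],[[140,-235,0],[0,0,0.178],-1],[[160,-270,0],[0,0,0.178],-1],[[180,-305,0],[0,0,0.178],-1],[[200,-340,0],[0,0,0.178],-1],[[220,-375,0],[0,0,0.178],-1],[[240,-410,-20],[0,0,0.178],-1],[[260,-445,-50],[0,0,0.178],-1],[[276,-471,-80],[0,0,0.178],-1]]' | tail -30
python3 -m creep '[[[0,0,0],[0,0,0],-1],[[0,0,0],[0,0,0],-1],[[0,0,0],[0,0,0],-1]]'
python3 - <<'E'
from h import *
st=arm.read_state();print(st["position"],st["contact_force"],R.from_quat(st["ee_rot"]).as_matrix().round(3))
im,d=arm.get_image("wrist");cv2.imwrite("pics/w1.png",im[:,:,::-1]);np.save("pics/w1.npy",d)
E
```

```text
clock: 1.1
position: [511.7, 142.8, 186.3]
ee_rot: [0.431, -0.56, 0.56, -0.433]
contact_force: [1.0, 0.4, 0.0]
gripper_width: 0.2
clock: 1.35
position: [510.4, 144.4, 185.3]
ee_rot: [0.432, -0.56, 0.56, -0.432]
contact_force: [-0.2, -0.0, 0.3]
gripper_width: 0.4
[510.4178415  144.36585918 185.25975684] [-0.15686342 -0.04230974  0.29276505] [[-0.254 -0.     0.967]
 [-0.967 -0.    -0.254]
 [ 0.    -1.    -0.   ]]
```

View pics/w1.png

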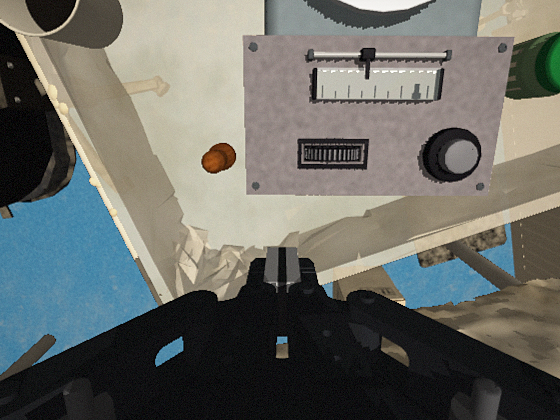

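```bash
python3 - <<'E'
from h import *
st=arm.read_state()
C=np.array([cast("wrist",c,60,st) for c in [(244,36),(514,37),(491,194),(247,194)]])
print(C.round(1),C.mean(0));ey=C[0]-C[1]+C[3]-C[2];print(np.linalg.norm(C[0]-C[1]),np.linalg.norm(C[1]-C[2]),np.linalg.norm(C[0]-C[3]),np.degrees(np.arctan2(-ey[0],ey[1])))
for n,u,z in [("clip",(367,78),71),("ptr",(417,90),62),("key",(461,153),75),("slot",(333,153),60)]:
    print(n,cast("wrist",u,z,st).round(1))
print(proj("wrist",st["position"],st))
im=cv2.imread("pics/w1.png")[20:205,235:520];cv2.imwrite("pics/w1c.png",cv2.resize(im,None,fx=2.8,fy=2.8,interpolation=cv2.INTER_CUBIC))
d=np.load("pics/w1.npy");print(d[120,280],d[153,461],d[153,333])
E
```

```text
[[638.6 140.1  60. ]
 [587.5 -52.1  60. ]
 [472.5 -24.4  60. ]
 [523.9 171.2  60. ]] [555.63364442  58.68479927  60.        ]
198.87810005379447 118.29489785824694 118.89224637479809 -14.796713590135603
clip [586.6  60.9  71. ]
ptr [569.   23.4  62. ]
key [516.    3.1  75. ]
slot [538.7  95.1  60. ]
[281.58853944 264.97223429]
258.251 242.23593 253.46597
```

View pics/w1c.png

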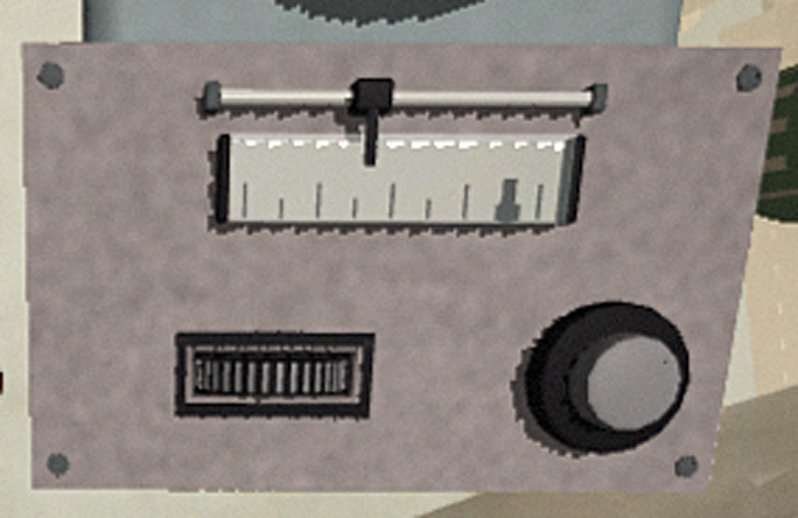

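```bash
python3 -m creep '[[[13,-27,-20],[0,0,0],-1],[[26.7,-55,-60],[0,0,0],-1],[[26.7,-55,-100],[0,0,0],-1],[[26.7,-55,-106],[0,0,0],-1],[[26.7,-55,-106],[0,0,0],-1],[[26.7,-55,-106],[0,0,0],-1],[[26.7,-55,-106],[0,0,0],-1]]'
python3 - <<'E'
from h import *
st=arm.read_state();print(st["position"],st["contact_force"])
im,d=arm.get_image("wrist");cv2.imwrite("pics/w2.png",im[:,:,::-1]);np.save("pics/w2.npy",d)
E
```

```text
clock: 1.98
position: [538.4, 91.2, 81.4]
ee_rot: [0.431, -0.559, 0.56, -0.434]
contact_force: [-0.4, 0.2, 0.8]
gripper_width: -0.1
[538.3732791   91.21020712  81.39990601] [-0.36614273  0.20016201  0.78778784]
```

View pics/w2.png

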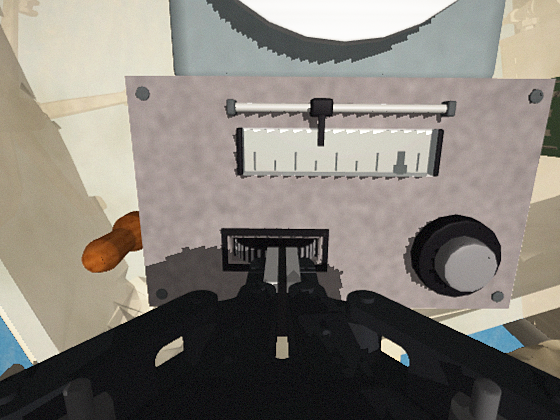

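```bash
python3 -m creep '[[[-0.8,-2.5,-2],[0,0,0],-1],[[-0.8,-2.5,-4],[0,0,0],-1],[[-0.8,-2.5,-5],[0,0,0],-1],[[-0.8,-2.5,-5],[0,0,0],-1]]'
python3 -m creep '[[[0,0,-1],[0,0,0],-1],[[0,0,-1],[0,0,0],-1]]'
python3 -m creep '[[[0,0,-1],[0,0,0],-1],[[0,0,-1],[0,0,0],-1]]'
```

```text
clock: 2.37
position: [536.1, 87.0, 74.6]
ee_rot: [0.432, -0.56, 0.56, -0.432]
contact_force: [0.1, 0.6, -0.3]
gripper_width: -0.3
clock: 2.53
position: [536.2, 87.0, 73.3]
ee_rot: [-0.432, 0.56, -0.56, 0.432]
contact_force: [-0.9, -0.7, 0.2]
gripper_width: 0.1
clock: 2.7
position: [536.1, 86.9, 72.2]
ee_rot: [-0.432, 0.56, -0.56, 0.432]
contact_force: [-0.6, 0.2, -0.1]
gripper_width: 0.1
```

```bash
python3 -m creep '[[[0.8,2.9,0],[0,0,0],-1],[[0.8,2.9,-1],[0,0,0],-1],[[0.8,2.9,-1],[0,0,0],-1]]'
python3 -m creep '[[[0,0,-0.7],[0,0,0],-1],[[0,0,-0.7],[0,0,0],-1]]'

```

```text
clock: 2.95
position: [537.4, 90.3, 71.8]
ee_rot: [0.432, -0.559, 0.56, -0.433]
contact_force: [-1.7, 0.1, 2.7]
gripper_width: 0.4
clock: 3.12
position: [537.4, 90.3, 71.5]
ee_rot: [0.432, -0.559, 0.56, -0.433]
contact_force: [-1.7, 1.5, 5.6]
gripper_width: 0.1
```

```bash
python3 -m creep '[[[0,0,-0.7],[0,0,0],-1],[[0,0,-0.7],[0,0,0],-1]]'

```

```text
clock: 3.28
position: [537.4, 90.3, 71.0]
ee_rot: [0.432, -0.559, 0.56, -0.433]
contact_force: [-2.3, 0.9, 6.7]
gripper_width: -0.2
```

```bash
python3 -m creep '[[[0.5,2,0],[0,0,0],-1],[[1,4,0],[0,0,0],-1],[[1.5,6,0],[0,0,0],-1]]'
python3 - <<'E'
from h import *
im,d=arm.get_image("wrist");cv2.imwrite("pics/w3.png",im[80:300,110:560,::-1])
E
```

```text
clock: 3.53
position: [538.7, 95.6, 71.0]
ee_rot: [0.432, -0.559, 0.56, -0.432]
contact_force: [-2.1, -1.8, 6.4]
gripper_width: 0.1
```

View pics/w3.png

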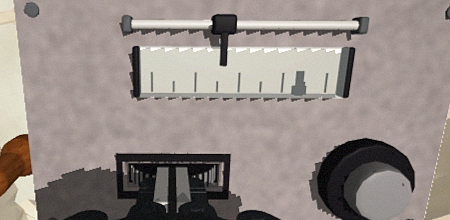

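```bash
cat >> h.py <<'E'
O=np.array([555.8,59.5,0]);a=np.radians(-14.75)
EX=np.array([np.cos(a),np.sin(a),0]);EY=np.array([-np.sin(a),np.cos(a),0])
def m2w(x,y,z): return O+x*EX+y*EY+np.array([0,0,z])
def w2m(p): p=np.asarray(p)-O; return np.array([p@EX,p@EY,p[2]])
def rect(im,st,z,x0,x1,y0,y1,s=5):
    # machine-plane rectified patch, rows: x decreasing, cols: y decreasing (left = +y), s px/mm
    c=[(x1,y1),(x1,y0),(x0,y0),(x0,y1)]
    src=np.float32([proj("wrist",m2w(x,y,z),st) for x,y in c])
    W,H=int((y1-y0)*s),int((x1-x0)*s)
    return cv2.warpPerspective(im,cv2.getPerspectiveTransform(src,np.float32([(0,0),(W,0),(W,H),(0,H)])),(W,H),flags=cv2.INTER_LINEAR)
def look(name):
    st=arm.read_state();im,d=arm.get_image("wrist")
    cv2.imwrite(f"pics/{name}.png",im[:,:,::-1])
    r=rect(im,st,62,0,60,-60,60);cv2.imwrite(f"pics/{name}r.png",r[:,:,::-1])
    print("tcp m",w2m(st["position"]).round(2),"F",st["contact_force"].round(1))
    return st,im
E
python3 - <<'E'
from h import *
st,im=look("w4")
E
```

```text
tcp m [-25.68  30.94  70.95] F [-1.2 -0.4  6.4]
```

View pics/w4r.png

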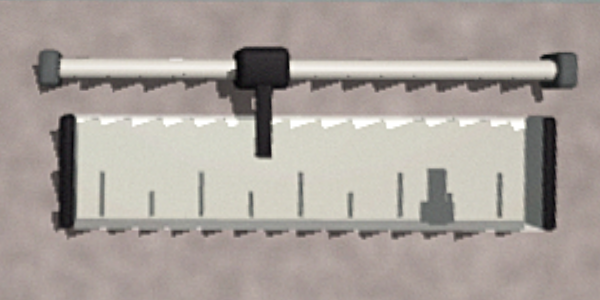

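```bash
python3 -m creep '[[[0.5,1.9,0],[0,0,0],-1],[[1,3.9,0],[0,0,0],-1],[[1.5,5.8,0],[0,0,0],-1],[[1.5,5.8,0],[0,0,0],-1],[[1.5,5.8,5],[0,0,0],-1],[[0,0,6],[0,0,0],-1],[[-1.8,-6.7,6],[0,0,0],-1],[[-1.8,-6.7,3],[0,0,0],-1],[[-1.8,-6.7,1.5],[0,0,0],-1],[[-1.8,-6.7,0.5],[0,0,0],-1],[[-1.8,-6.7,0],[0,0,0],-1],[[-1.8,-6.7,0],[0,0,0],-1]]'
python3 - <<'E'
from h import *
st,im=look("w5")
E
```

```text
clock: 4.63
position: [536.2, 88.7, 70.3]
ee_rot: [0.433, -0.56, 0.56, -0.432]
contact_force: [-2.5, -0.4, 6.1]
gripper_width: -0.1
tcp m [-26.33  23.23  70.34] F [-2.5 -0.4  6.1]
```

View pics/w5r.png

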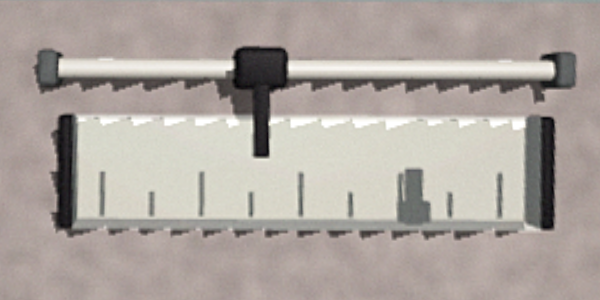

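```bash
python3 -m creep '[[[0.6,2.2,0],[0,0,0],-1],[[1.2,4.5,0],[0,0,0],-1],[[1.8,6.8,0],[0,0,0],-1]]'
python3 -m creep '[[[0.6,2.2,0],[0,0,0],-1],[[1.2,4.5,0],[0,0,0],-1],[[1.8,6.8,0],[0,0,0],-1],[[1.8,6.8,5],[0,0,0],-1],[[0,0,6],[0,0,0],-1],[[-1.3,-4.8,6],[0,0,0],-1],[[-1.3,-4.8,3],[0,0,0],-1],[[-1.3,-4.8,1.5],[0,0,0],-1],[[-1.3,-4.8,0.8],[0,0,0],-1],[[-1.3,-4.8,0.5],[0,0,0],-1]]'
python3 - <<'E'
from h import *
st,im=look("w6")
E
```

```text
clock: 4.93
position: [538.1, 95.6, 70.4]
ee_rot: [0.433, -0.56, 0.56, -0.432]
contact_force: [-2.6, -0.7, 5.8]
gripper_width: 0.1
clock: 5.77
position: [536.9, 90.8, 70.5]
ee_rot: [0.433, -0.56, 0.56, -0.432]
contact_force: [-1.3, -1.6, 4.6]
gripper_width: -0.3
tcp m [-26.24  25.45  70.49] F [-1.3 -1.6  4.6]
```

View pics/w6r.png

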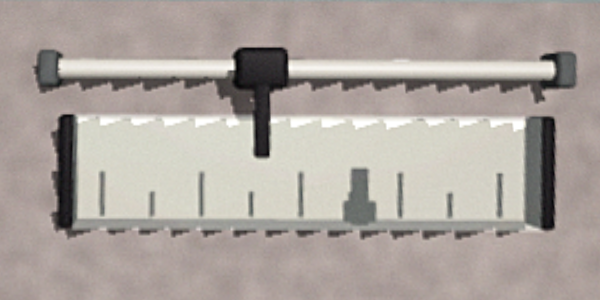

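```bash
python3 -m creep '[[[0.6,2.2,0],[0,0,0],-1],[[1.2,4.5,0],[0,0,0],-1],[[1.5,5.6,0],[0,0,0],-1]]'
python3 -m creep '[[[0.6,2.2,0],[0,0,0],-1],[[1.2,4.5,0],[0,0,0],-1],[[1.6,5.9,0],[0,0,0],-1],[[1.6,5.9,5],[0,0,0],-1],[[0,0,6],[0,0,0],-1],[[-1.3,-5,6],[0,0,0],-1],[[-1.3,-5,3],[0,0,0],-1],[[-1.3,-5,2],[0,0,0],-1],[[-1.3,-5,1.3],[0,0,0],-1],[[-1.3,-5,0.8],[0,0,0],-1],[[-1.3,-5,0.4],[0,0,0],-1]]'
python3 -m creep '[[[0,0,0],[0,0,0],-1]]'
python3 - <<'E'
from h import *
st,im=look("w7")
E
```

```text
clock: 6.07
position: [538.6, 97.0, 70.5]
ee_rot: [-0.432, 0.56, -0.56, 0.432]
contact_force: [-2.3, -0.1, 3.7]
gripper_width: 0.0
clock: 6.98
position: [537.4, 91.8, 70.7]
ee_rot: [-0.432, 0.56, -0.56, 0.432]
contact_force: [-0.0, -0.3, -0.2]
gripper_width: -0.0
clock: 7.07
position: [537.4, 91.9, 70.7]
ee_rot: [0.432, -0.56, 0.56, -0.432]
contact_force: [-0.1, 0.7, 0.4]
gripper_width: 0.1
tcp m [-25.99  26.62  70.74] F [-0.1  0.7  0.4]
```

View pics/w7r.png

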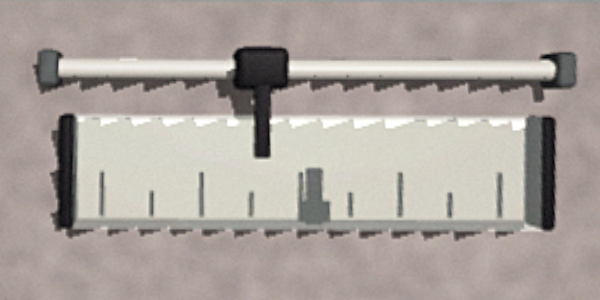

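```bash
python3 -m creep '[[[-0.5,-1.9,0],[0,0,0],-1],[[-0.5,-1.9,-0.3],[0,0,0],-1],[[-0.5,-1.9,-0.3],[0,0,0],-1]]'
python3 -m creep '[[[0,0,-0.3],[0,0,0],-1],[[0,0,-0.3],[0,0,0],-1]]'
```

```text
clock: 7.37
position: [536.8, 89.8, 70.7]
ee_rot: [0.432, -0.56, 0.56, -0.432]
contact_force: [0.2, -0.4, 0.2]
gripper_width: -0.1
clock: 7.53
position: [536.9, 89.8, 70.6]
ee_rot: [0.432, -0.56, 0.56, -0.432]
contact_force: [-0.5, -1.0, 2.8]
gripper_width: -0.2
```

```bash
python3 -m creep '[[[0,0,-0.3],[0,0,0],-1],[[0,0,-0.3],[0,0,0],-1]]'
```

```text
clock: 7.7
position: [536.9, 89.8, 70.4]
ee_rot: [0.432, -0.56, 0.56, -0.432]
contact_force: [-1.3, 0.1, 4.2]
gripper_width: 0.2
```

```bash
python3 -m creep '[[[0.5,1.9,0],[0,0,0],-1],[[1,3.9,0],[0,0,0],-1],[[1.3,4.8,0],[0,0,0],-1]]'
python3 -m creep '[[[0.5,1.9,0],[0,0,0],-1],[[1,3.9,0],[0,0,0],-1],[[1.4,5.3,0],[0,0,0],-1],[[1.4,5.3,0],[0,0,0],-1]]'
python3 - <<'E'
from h import *
st,im=look("w8")
E
```

```text
clock: 7.95
position: [538.2, 94.7, 70.5]
ee_rot: [0.432, -0.56, 0.56, -0.432]
contact_force: [-2.0, -1.5, 6.2]
gripper_width: -0.1
clock: 8.28
position: [539.7, 100.2, 70.4]
ee_rot: [0.432, -0.56, 0.56, -0.432]
contact_force: [-1.2, -0.1, 5.7]
gripper_width: -0.2
tcp m [-25.9   35.22  70.44] F [-1.2 -0.1  5.7]
```

View pics/w8r.png

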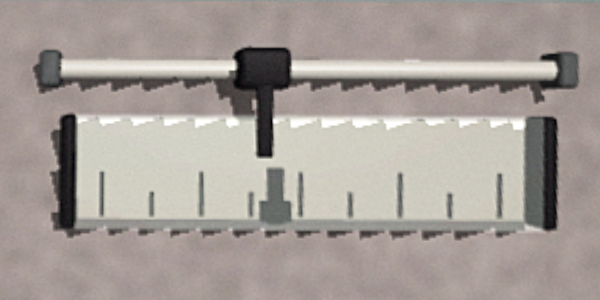

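```bash
python3 -m creep '[[[0,0,4],[0,0,0],-1],[[0,0,8],[0,0,0],-1],[[2.4,9,8],[0,0,0],-1],[[4.8,18.4,8],[0,0,0],-1],[[4.8,18.4,8],[0,0,0],-1],[[4.8,18.4,8],[0,0,0],-1]]'
cat >> h.py <<'E'
def meas(im,st,zp=62.,zc=71.):
    g=cv2.cvtColor(im,cv2.COLOR_RGB2GRAY)
    s=20
    out={}
    cp=arm.camera_params("wrist")["T_tool_cam"]
    cam=R.from_quat(st["ee_rot"]).as_matrix()@cp[:3,3]+st["position"]
    print("cam m",w2m(cam).round(1))
    for n,z,x0,x1,wmin in [("ptr",zp,18,30,2),("clip",zc,34,44,2)]:
        p=rect(g,st,z,x0,x1,-40,40,s)
        for i in range(int((x1-x0))):
            row=p[i*s:(i+1)*s].mean(0)
            thr=150 if n=="ptr" else 70
            m=(row<thr).astype(np.uint8);k=np.flatnonzero(np.diff(np.r_[0,m,0]))
            rr=[(round(40-(a+b)/2/s,2),round((b-a)/s,1)) for a,b in k.reshape(-1,2) if 1.8<(b-a)/s<8]
            print(n,"x",x1-i-.5,rr)
E
python3 - <<'E'
from h import *
st,im=look("w9"); meas(im,st)
E
```

```text
clock: 8.83
position: [544.5, 119.3, 77.7]
ee_rot: [-0.433, 0.559, -0.559, 0.432]
contact_force: [0.1, 0.5, -0.6]
gripper_width: -0.1
tcp m [-26.13  54.94  77.68] F [ 0.1  0.5 -0.6]
cam m [ 39.1  55.1 220.3]
ptr x 29.5 [(np.float64(6.15), np.float64(3.8))]
ptr x 28.5 [(np.float64(6.17), np.float64(3.2))]
ptr x 27.5 []
ptr x 26.5 []
ptr x 25.5 [(np.float64(4.8), np.float64(3.7))]
ptr x 24.5 [(np.float64(4.8), np.float64(3.7))]
ptr x 23.5 [(np.float64(4.77), np.float64(3.8))]
ptr x 22.5 [(np.float64(4.75), np.float64(3.7))]
ptr x 21.5 [(np.float64(4.8), np.float64(3.6))]
ptr x 20.5 [(np.float64(4.85), np.float64(3.7))]
ptr x 19.5 [(np.float64(4.83), np.float64(6.6))]
ptr x 18.5 [(np.float64(4.8), np.float64(6.7))]
clip x 43.5 [(np.float64(36.55), np.float64(5.1)), (np.float64(32.08), np.float64(2.0)), (np.float64(29.45), np.float64(3.2)), (np.float64(23.28), np.float64(3.8)), (np.float64(-0.48), np.float64(3.6)), (np.float64(-7.05), np.float64(2.5))]
clip x 42.5 [(np.float64(-35.8), np.float64(2.4))]
clip x 41.5 []
clip x 40.5 [(np.float64(14.55), np.float64(3.7)), (np.float64(8.98), np.float64(3.2))]
clip x 39.5 [(np.float64(14.55), np.float64(3.2)), (np.float64(8.82), np.float64(3.0))]
clip x 38.5 [(np.float64(8.9), np.float64(2.9))]
clip x 37.5 [(np.float64(8.88), np.float64(3.0))]
clip x 36.5 [(np.float64(8.85), np.float64(2.8))]
clip x 35.5 [(np.float64(8.8), np.float64(2.8))]
clip x 34.5 [(np.float64(8.8), np.float64(2.9))]
```

View pics/w9r.png

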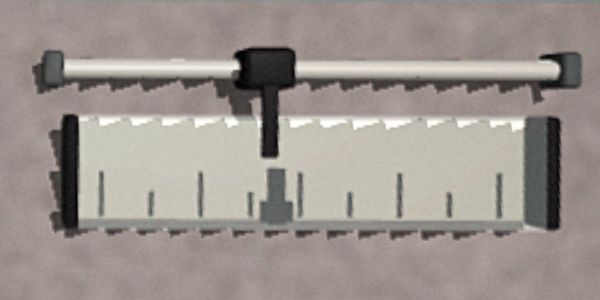

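```bash
python3 -m creep '[[[-5.6,-21,0],[0,0,0],-1],[[-11.9,-45,0],[0,0,0],-1],[[-11.9,-45,0],[0,0,0],-1],[[-11.9,-45,0],[0,0,0],-1]]'
python3 - <<'E'
from h import *
st,im=look("w10"); meas(im,st)
E
```

```text
clock: 9.22
position: [532.0, 72.4, 77.8]
ee_rot: [-0.432, 0.56, -0.56, 0.431]
contact_force: [-0.2, 0.5, 0.6]
gripper_width: -0.2
tcp m [-26.3    6.38  77.83] F [-0.2  0.5  0.6]
cam m [ 39.    6.4 220.5]
ptr x 29.5 [(np.float64(8.75), np.float64(3.3))]
ptr x 28.5 []
ptr x 27.5 []
ptr x 26.5 []
ptr x 25.5 [(np.float64(5.3), np.float64(2.7))]
ptr x 24.5 [(np.float64(5.27), np.float64(2.6))]
ptr x 23.5 [(np.float64(5.27), np.float64(2.6))]
ptr x 22.5 [(np.float64(5.3), np.float64(2.7))]
ptr x 21.5 [(np.float64(5.27), np.float64(2.8))]
ptr x 20.5 [(np.float64(5.27), np.float64(2.8))]
ptr x 19.5 [(np.float64(5.3), np.float64(5.7))]
ptr x 18.5 [(np.float64(5.27), np.float64(5.8))]
clip x 43.5 []
clip x 42.5 [(np.float64(-39.0), np.float64(1.9))]
clip x 41.5 [(np.float64(8.62), np.float64(3.4))]
clip x 40.5 [(np.float64(8.73), np.float64(3.0))]
clip x 39.5 [(np.float64(8.73), np.float64(3.0))]
clip x 38.5 [(np.float64(8.73), np.float64(3.0))]
clip x 37.5 [(np.float64(8.7), np.float64(3.0))]
clip x 36.5 [(np.float64(8.57), np.float64(2.6))]
clip x 35.5 [(np.float64(8.52), np.float64(2.6))]
clip x 34.5 [(np.float64(8.52), np.float64(2.6))]
```

View pics/w10r.png

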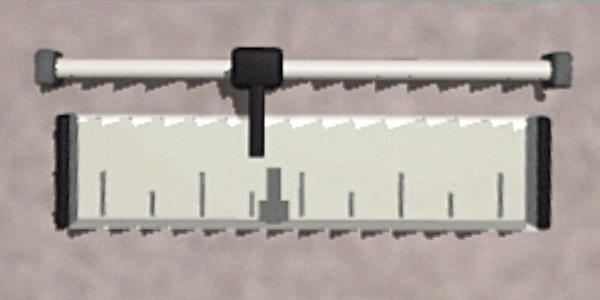

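```bash
python3 -m creep '[[[5.3,20.3,0],[0,0,0],-1],[[5.3,20.3,-3],[0,0,0],-1],[[5.3,20.3,-5],[0,0,0],-1],[[5.3,20.3,-6.2],[0,0,0],-1],[[5.3,20.3,-6.9],[0,0,0],-1],[[5.3,20.3,-6.9],[0,0,0],-1]]'
python3 -m creep '[[[0,0,-0.3],[0,0,0],-1],[[0,0,-0.3],[0,0,0],-1]]'

```

```text
clock: 9.77
position: [537.5, 93.5, 70.8]
ee_rot: [-0.432, 0.56, -0.56, 0.432]
contact_force: [-0.5, 1.1, 0.3]
gripper_width: 0.0
clock: 9.93
position: [537.7, 93.4, 70.8]
ee_rot: [-0.432, 0.56, -0.56, 0.432]
contact_force: [0.6, -0.3, -0.1]
gripper_width: -0.3
```

```bash
python3 -m creep '[[[0,0,-0.3],[0,0,0],-1],[[0,0,-0.3],[0,0,0],-1]]'
```

```text
clock: 10.1
position: [537.8, 93.5, 70.6]
ee_rot: [0.432, -0.56, 0.56, -0.432]
contact_force: [0.0, 0.1, 0.8]
gripper_width: -0.1
```

```bash
python3 -m creep '[[[0,0,-0.4],[0,0,0],-1],[[0,0,-0.4],[0,0,0],-1]]'
```

```text
clock: 10.27
position: [537.9, 93.5, 70.5]
ee_rot: [0.432, -0.56, 0.56, -0.432]
contact_force: [-0.8, -1.6, 3.0]
gripper_width: 0.1
```

```bash
python3 -m creep '[[[0,0,-0.4],[0,0,0],-1],[[0.4,1.5,-0.4],[0,0,0],-1],[[0.8,3,-0.4],[0,0,0],-1],[[1.2,4.4,-0.4],[0,0,0],-1],[[1.2,4.4,-0.4],[0,0,0],-1]]'
python3 -m creep '[[[0,0,3],[0,0,0],-1],[[0,0,8],[0,0,0],-1],[[-3,-12,8],[0,0,0],-1],[[-6,-23,8],[0,0,0],-1],[[-6,-23,8],[0,0,0],-1],[[-6,-23,8],[0,0,0],-1]]'
python3 - <<'E'
from h import *
st,im=look("w11"); meas(im,st)
E
```

```text
clock: 10.68
position: [539.1, 98.1, 70.3]
ee_rot: [0.432, -0.559, 0.56, -0.432]
contact_force: [-2.3, -0.5, 6.2]
gripper_width: 0.2
clock: 11.18
position: [532.5, 73.9, 77.5]
ee_rot: [-0.432, 0.56, -0.56, 0.431]
contact_force: [0.5, -0.5, 0.2]
gripper_width: -0.1
tcp m [-26.22   8.02  77.52] F [ 0.5 -0.5  0.2]
cam m [ 39.    8.1 220.2]
ptr x 29.5 [(np.float64(8.62), np.float64(3.4))]
ptr x 28.5 []
ptr x 27.5 []
ptr x 26.5 []
ptr x 25.5 [(np.float64(8.8), np.float64(2.8))]
ptr x 24.5 [(np.float64(8.77), np.float64(2.8))]
ptr x 23.5 [(np.float64(8.77), np.float64(2.8))]
ptr x 22.5 [(np.float64(8.8), np.float64(2.8))]
ptr x 21.5 [(np.float64(8.77), np.float64(2.8))]
ptr x 20.5 [(np.float64(8.8), np.float64(2.8))]
ptr x 19.5 [(np.float64(8.73), np.float64(5.8))]
ptr x 18.5 [(np.float64(8.73), np.float64(5.8))]
clip x 43.5 []
clip x 42.5 []
clip x 41.5 [(np.float64(8.73), np.float64(3.6))]
clip x 40.5 [(np.float64(8.77), np.float64(3.2))]
clip x 39.5 [(np.float64(8.77), np.float64(3.2))]
clip x 38.5 [(np.float64(8.75), np.float64(3.2))]
clip x 37.5 [(np.float64(8.65), np.float64(3.0))]
clip x 36.5 [(np.float64(8.57), np.float64(2.6))]
clip x 35.5 [(np.float64(8.55), np.float64(2.6))]
clip x 34.5 [(np.float64(8.52), np.float64(2.6))]
```

View pics/w11r.png

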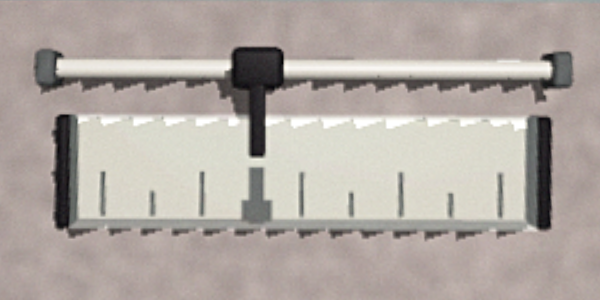

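```bash
python3 -m creep '[[[0,0,10],[0,0,0],-1],[[0,0,20],[0,0,0],-1],[[-5.1,-19,25],[0,0,0],-1],[[-10.2,-39,25],[0,0,0],-1],[[-15,-58,25],[0,0,0],-1],[[-17.8,-67.7,25],[0,0,0],-1],[[-17.8,-67.7,25],[0,0,0],-1],[[-17.8,-67.7,25],[0,0,0],-1]]'
python3 - <<'E'
from h import *
st,im=look("w12")
sp=lambda u,v:(280+(u+.5)/6-.5,200+(v+.5)/6-.5)
tp=lambda u,v:(190+(u+.5)/7-.5,195+(v+.5)/7-.5)
for z in (65,70,75,80): print(z,w2m(cast("side",sp(243,97),z)).round(1),w2m(cast("top",tp(525,433),z)).round(1))
E
```

```text
clock: 11.9
position: [515.8, 7.5, 103.4]
ee_rot: [0.432, -0.56, 0.56, -0.432]
contact_force: [0.5, -0.0, 0.6]
gripper_width: -0.0
tcp m [-25.47 -60.49 103.38] F [ 0.5 -0.   0.6]
65 [-33.8 -76.4  65. ] [-26.2 -62.2  65. ]
70 [-31.3 -70.6  70. ] [-26.2 -62.5  70. ]
75 [-28.8 -64.8  75. ] [-26.2 -62.9  75. ]
80 [-26.3 -59.   80. ] [-26.1 -63.2  80. ]
```

View pics/w12.png

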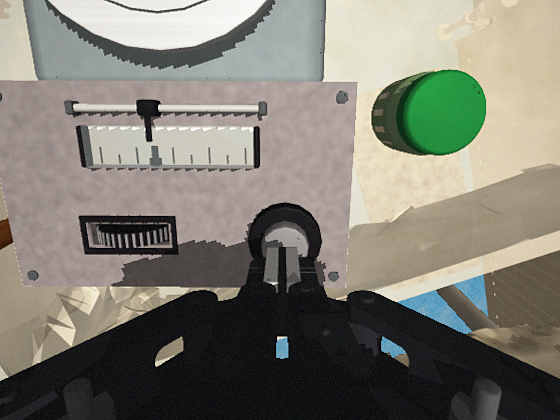

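```bash
python3 -m creep '[[[-0.9,-1.4,-10],[0,0,0],-1],[[-0.9,-1.4,-18],[0,0,0],-1],[[-0.9,-1.4,-21],[0,0,0],-1],[[-0.9,-1.4,-23],[0,0,0],-1],[[-0.9,-1.4,-23],[0,0,0],-1]]'
python3 -m creep '[[[0,0,-2],[0,0,0],-1],[[0,0,-2],[0,0,0],-1]]'
python3 -m creep '[[[0,0,-2],[0,0,0],-1],[[0,0,-2],[0,0,0],-1]]'
```

```text
clock: 12.37
position: [514.2, 6.5, 79.4]
ee_rot: [-0.433, 0.56, -0.559, 0.432]
contact_force: [-1.2, 1.4, 2.4]
gripper_width: -0.0
clock: 12.53
position: [514.5, 6.4, 77.9]
ee_rot: [0.432, -0.56, 0.56, -0.432]
contact_force: [-2.2, 2.2, 2.8]
gripper_width: 0.0
clock: 12.7
position: [514.7, 6.3, 76.2]
ee_rot: [0.432, -0.56, 0.56, -0.433]
contact_force: [-2.2, 2.0, 4.4]
gripper_width: 0.1
```

```bash
python3 -m creep '[[[0,0,-1.5],[0,0,0],-1],[[0,0,-1.5],[0,0,0],-1]]'
python3 -m creep '[[[0,0,-1],[0,0,0],-1],[[0,0,-1],[0,0,0],-1]]'
python3 -m creep '[[[0,0,-0.7],[0,0,0],-1],[[0,0,-0.7],[0,0,0],-1]]'
```

```text
clock: 12.87
position: [514.7, 6.3, 75.9]
ee_rot: [0.432, -0.559, 0.56, -0.433]
contact_force: [-5.5, 3.0, 13.2]
gripper_width: 0.2
clock: 13.03
position: [514.8, 6.2, 75.9]
ee_rot: [0.432, -0.559, 0.56, -0.433]
contact_force: [-6.7, 3.6, 19.2]
gripper_width: 0.2
clock: 13.2
position: [514.8, 6.3, 75.8]
ee_rot: [0.432, -0.559, 0.56, -0.433]
contact_force: [-7.5, 3.7, 22.5]
gripper_width: 0.1
```

```bash
python3 -m creep '[[[0,0,4],[0,0,0],-1],[[0,0,12],[0,0,0],-1],[[0,0,22],[0,0,0],-1],[[0,0,32],[0,0,0],-1],[[0,0,32],[0,0,0],-1],[[0,0,32],[0,0,0],-1]]'
python3 - <<'E'
from h import *
st={"position":np.array([510.4178415,144.36585918,185.25975684]),"ee_rot":R.from_matrix([[-0.254,0,0.967],[-0.967,0,-0.254],[0,-1,0]]).as_quat()}
p=arm.camera_params("wrist");K=p["camera_matrix"]
T=np.eye(4);T[:3,:3]=R.from_quat(st["ee_rot"]).as_matrix();T[:3,3]=st["position"];M=T@p["T_tool_cam"]
d=np.load("pics/w1.npy")
for u,v in [(461,153),(455,150),(465,160),(430,150),(445,172),(280,120),(400,150),(390,120),(470,190)]:
    q=M@np.r_[np.linalg.inv(K)@[u,v,1]*np.median(d[v-1:v+2,u-1:u+2]),1];print((u,v),w2m(q[:3]).round(1))
st,im=look("w13")
E
```

```text
clock: 13.7
position: [514.6, 6.0, 105.0]
ee_rot: [0.432, -0.56, 0.56, -0.433]
contact_force: [0.5, -0.3, -0.4]
gripper_width: -0.1
(461, 153) [-23.6 -61.5  82. ]
(455, 150) [-21.4 -56.6  82.3]
(465, 160) [-28.7 -65.1  82.1]
(430, 150) [-22.3 -43.   71.7]
(445, 172) [-39.1 -56.3  72.3]
(280, 120) [-0.  71.6 60.5]
(400, 150) [-23.2 -24.1  60.4]
(390, 120) [ -0.1 -14.2  60.3]
(470, 190) [-55.9 -84.9  60.2]
tcp m [-26.19 -62.24 105.03] F [ 0.5 -0.3 -0.4]
```

View pics/w13.png

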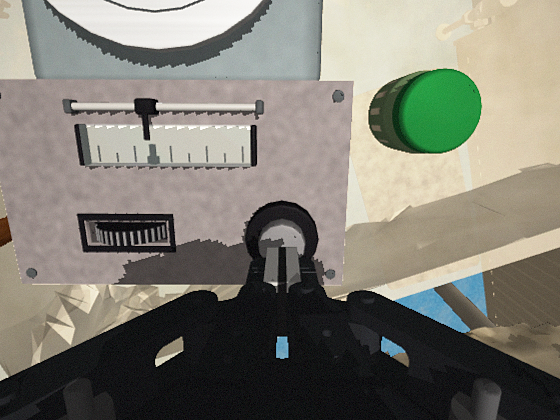

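```bash
python3 -m creep '[[[5,20,0],[0,0,0],-1],[[10,39,0],[0,0,0],-1],[[15,58,0],[0,0,0],-1],[[18,68.5,0],[0,0,0],-1],[[18,68.5,0],[0,0,0],-1],[[18,68.5,0],[0,0,0],-1]]'
python3 - <<'E'
from h import *
st,im=look("w14");meas(im,st)
im,d=arm.get_image("top");cv2.imwrite("pics/top1.png",im[:,:,::-1])
E
```

```text
clock: 14.25
position: [531.8, 74.6, 103.8]
ee_rot: [-0.433, 0.56, -0.559, 0.432]
contact_force: [-0.7, -0.4, 0.4]
gripper_width: -0.2
tcp m [-27.03   8.46 103.76] F [-0.7 -0.4  0.4]
cam m [ 38.4   8.7 246.3]
ptr x 29.5 [(np.float64(8.52), np.float64(3.4))]
ptr x 28.5 []
ptr x 27.5 []
ptr x 26.5 []
ptr x 25.5 [(np.float64(8.75), np.float64(2.8))]
ptr x 24.5 [(np.float64(8.73), np.float64(2.8))]
ptr x 23.5 [(np.float64(8.73), np.float64(2.8))]
ptr x 22.5 [(np.float64(8.7), np.float64(2.8))]
ptr x 21.5 [(np.float64(8.73), np.float64(2.8))]
ptr x 20.5 [(np.float64(8.73), np.float64(2.8))]
ptr x 19.5 [(np.float64(8.7), np.float64(5.9))]
ptr x 18.5 [(np.float64(8.7), np.float64(5.9))]
clip x 43.5 [(np.float64(34.42), np.float64(2.6)), (np.float64(-3.33), np.float64(2.0))]
clip x 42.5 []
clip x 41.5 [(np.float64(14.48), np.float64(1.8)), (np.float64(8.73), np.float64(4.0))]
clip x 40.5 [(np.float64(8.82), np.float64(3.4))]
clip x 39.5 [(np.float64(8.9), np.float64(3.4))]
clip x 38.5 [(np.float64(8.85), np.float64(3.3))]
clip x 37.5 [(np.float64(8.68), np.float64(3.0))]
clip x 36.5 [(np.float64(8.6), np.float64(2.4))]
clip x 35.5 [(np.float64(8.6), np.float64(2.2))]
clip x 34.5 [(np.float64(8.52), np.float64(2.4))]
```

View pics/w14.png

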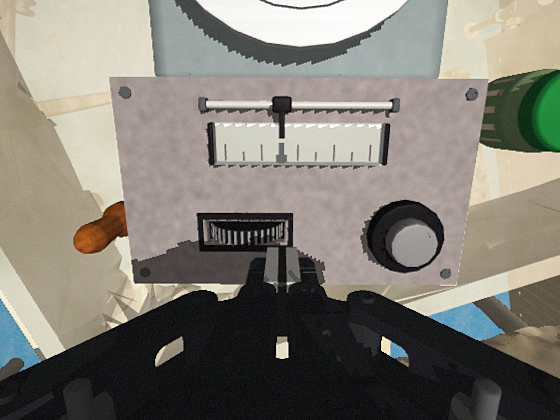

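View pics/top1.png

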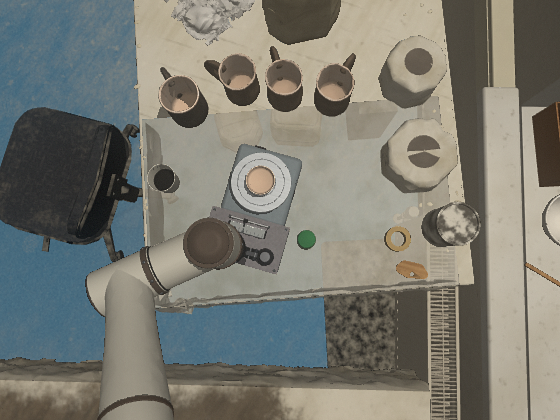

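The wrist view shows the pointer (281,150) in line under the clip tongue (281,125), and the key is back out. In the top view, everything round the machine stands where it did. I'm handing in now.

```bash
python3 - <<'E'
from bench import arm
print(arm.job_done())
E
```

```text
the job is handed in; nothing more can be done
None
```

The pointer is in line with the set clip and the start key has been pressed and let go. The one doubt is that the edge wheel seems to have settled slightly. I handed the job in at about 14.4 s of the 51 s allowed.

- **Wheel and pointer:** I rolled the edge wheel left in five gentle strokes, with about 3 to 7 N of pressing force in the readings. The last look, from straight above, put the pointer at y = 8.7 mm and the clip tongue at 8.5 to 8.9 mm, so they agree to about 0.2 mm. An earlier oblique view gave a gap about 0.7 mm larger than the overhead view; I trusted the overhead one. It showed no sign that the clip had moved.
- **Start key:** I pressed the key only after the pointer was in line. It went from about 82 mm to a hard stop at 75.9 mm, which matches its 6 mm travel. I held it there with about 22 N and released it, and it looks fully out in the last picture.
- **Surroundings:** The dish, stamp, jar and other items look unmoved. The fingers were clear of everything at hand-in.
- **Check that disagreed:** The wheel's crown was felt at about 71.8 mm at first and about 70.6 mm later. It may therefore have settled about 1 mm, though no reading came near 10 N. It stayed in mesh and moved the pointer at the expected rate to the end.

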